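# Shut a locked-open ball valve

## Task

Shut the ball valve on the bench. Its lever is held open by a sliding safety catch, which gives way in only one of its two directions, and you cannot see which: feel for it, slide the catch all the way clear and leave it there, then turn the lever a quarter turn clockwise, seen from above, until it is hard against its shut stop, and let go. Do not disturb the beaker, the metal moulds or the petri dish.

Things in the scene. Friction and masses are not known exactly. Their poses are not given: they have to be found in the camera images.
- valve: Ball valve unit, screwed down: base plate 112 x 225 x 8 mm, copper pipe 18 mm thick, brass valve body. Origin: on the bench below the lever's spindle. y runs along the pipe, z up. The open lever lies along the pipe and points along the unit's -y (roughly away from the robot); shut, it stands across the pipe, along the unit's -x (to the robot's right).
- spindle (a point): Point on the lever's vertical turning axis, 72 mm above the bench, at the top of the flat lever. Axes as those of the valve unit.
- lever_grip (a point): Centre of the lever's black upright grip, a round post 16 mm thick that stands on the lever's end, from 72 to 102 mm above the bench; this point is 88 mm above the bench and 75 mm from the spindle axis, and moves with the lever. The flat steel lever below it is 17 mm wide, 6 mm thick, and ends 85 mm from the axis; it sweeps over the catch without touching its knob.
- lever (a joint): Angle of the lever, rad: 0 open (along the pipe), growing clockwise seen from above, 1.571 at the hard shut stop. Stiff by friction: about 5 N at the grip; it stays where it is left. While the catch is in its middle position a dog under the lever meets the catch after at most 0.1 rad and the lever can go no further.
- catch_knob (a point): Centre of the upright part of the catch's steel knob, a round post 16 mm thick, its top 74 mm above the bench and its foot on the catch bar 48 mm above the bench; this point is 62 mm above the bench, moves with the catch, and with the catch in its middle lies at x = -27, y = -122 mm in the valve unit's frame, beyond the lever's end.
- catch (a joint): Place of the catch, m: about 0 in the middle, where it locks the lever; it slides along the valve unit's y axis, plus towards the spindle, minus away from it, 24 mm to the end of its travel on the side that is free; the lever passes once it is 18 mm or more from the middle. It is stiff by friction, about 2 N, and stays where it is left. A hidden tumbler stops it dead within 5 mm on the other side; which side is free differs each time.
- beaker: Bystander: small glass beaker, 52 mm across, 65 mm high, loose. Origin: centre of its underside.
- mould_stack: Bystander: stack of steel base moulds, 30 x 39 x 22 mm, loose. Origin: centre of its underside.
- petri_dish: Bystander: clear petri dish, 57 mm across, 12 mm high, loose. Origin: centre of its underside.

How it is judged:
By the outcome, as a careful person would: the job done as asked, in the order asked, and still so for the second after the job is handed in, with the robot touching nothing.
It also fails if it takes over 58 s, if anything falls off the work surface, if the arm or the gripper's body presses on something with over 40 N, if the wrist force passes 120 N, or if a joint passes its speed limit or range.

## Robot

A 6-joint arm with a two-finger parallel gripper is mounted at the origin on a cart in front of the work surface, level with it; the furniture and walls round the work are solid. World frame = base frame: x ahead of the robot, y to its left, z up, the work surface at z = 0. Lengths are in m, angles in rad, forces in N, time in s.
With the tool pointing down it reaches from about 0.425 to 0.95 m from the base axis. Payload 3.5 kg.
Tool frame: the origin (TCP) lies midway between the tips of the shut fingers; the grasp point (between the pads) lies 19 mm behind it; z points along the fingers, y is the line along which they close (so a half turn about z gives the same grasp; the last joint's range is limited). The gripper opens to 85 mm and grips with 20 to 120 N. Pads are 22 mm wide; open, the fingers measure 114 mm over their backs; the gripper's body (76 mm by 85 mm) begins 54 mm behind the grasp point. The pads swing forward as they close: fully open they stand 13 mm farther back than shut.
Start: joints at [1.094, 0.286, 1.577, -0, 1.279, -0.15], TCP at [0.217, 0.639, 0.231] pointing down, gripper open.
Joint ranges: [-2.77, 2.77], [-0.9, 2.22], [0.21, 2.48], [-1.53, 4.67], [0.24, 2.81], [-2.84, 2.84]. Speed limits (rad/s): [2.79, 2.79, 3.14, 3.14, 3.14, 3.14].

## Interface

Orientations are given as a unit quaternion [x, y, z, w].
In Python, from plant import get_state, read_camera, ctrl gives the robot as it stands.
- The arm moves only by the shell command python3 -m crank 'ROWS' [FORCE]. ROWS is JSON, a list of rows, each a list of 3 entries, a list of its own where there are three numbers: the shift along the tool's x, y, z in mm, then the turn about the tool's z in degrees, then the closure in counts, from 0 (fully open) to 255 (shut). In form: [[[tx, ty, tz], yaw, claw], ...]. A call has 1 to 10 rows; each row is the pose to reach, as a shift and turn from the pose commanded when the call began, along the tool's axes at that moment; what a row does not reach only later rows make up. A row lasts 1/10 s, in which the tool goes at most 50 mm and 8.59 degrees, less where a joint would pass 70% of its speed; a pose out of reach is approached as far as the arm can. A call with a gripper value outside its range is refused whole. The fingers move at their own pace and stop on an object; FORCE is the grip in N (left out, the last holds). Time passes only in rows, so rows that repeat a pose let the fingers close. It gives the time, the measured TCP pose, the force, the opening and the grip force at its end, in the units of the state.
- get_state(): the state, without advancing time (a new reading comes with each control period).
- read_camera(name): name is "scene" or "side" or "wrist"; returns a dict with "frame" (400x640x3 uint8, blue, green, red), "range_z" (400x640 float32, m along the optical axis (not along the pixel's ray), 0 where there is no reading), "vfov" (degrees; the focal length in pixels is half the picture's height over the tangent of half this angle, whatever the lens; pixels are square), "cx", "cy" (the principal point, pixels), "origin" and "orientation" of the camera in the world. Camera axes: x right, y down, z forward; pixel columns grow to the right and rows downward; lengths in m; the calibration is good to about 2 mm. A picture is of the moment at which its call begins.
- ctrl.sign_off(): hands the job in; it is judged then, once.
The state is a dict: "time": time; "qpos": joint angles; "dq": joint speeds; "joint_efforts": joint torques, N m; "eef_pos": TCP position; "tcp_rot": TCP orientation; "contact_force": force on the tool from outside, world axes, zero at the start; "wrist_torque": the same for the moment, N m; "opening": opening from 0.0 (shut) to 1.0 (fully open); "finger_force": force on a finger pad.
Only numpy, scipy, OpenCV 4.12 (cv2) and the standard library are available. Lean on these libraries where they do the work, as an engineer would, in place of code of your own. Each camera call takes 0.05 s, during which the arm holds its last target. There are 200 camera calls.

## Working session

There is one attempt and no reset: what is moved stays moved. The work goes in short steps, Python scripts to look and compute and a shell command to move; the robot and the scene stay as the last step left them, time stands still between calls to the robot, and variables do not carry over. Pictures are saved under pics/ and viewed, at most 10 in all, crops included, and the job is handed in when it is done.

```bash
ls; mkdir -p pics
cat > h.py <<'E'
import numpy as np, cv2
from scipy.spatial.transform import Rotation as R
from plant import get_state, read_camera, ctrl
def cam(n):
    c=read_camera(n); c['f']=200/np.tan(np.radians(c['vfov'])/2)
    c['R']=R.from_quat(c['orientation']).as_matrix(); c['o']=np.array(c['origin']); return c
def ray(c,u,v):
    return c['R']@np.array([(u-c['cx'])/c['f'],(v-c['cy'])/c['f'],1])
def plane(c,u,v,z):
    d=ray(c,u,v); return c['o']+d*(z-c['o'][2])/d[2]
def pt(c,u,v):
    return c['o']+ray(c,u,v)*c['range_z'][int(v),int(u)]
def cloud(c):
    v,u=np.mgrid[0:400,0:640]; z=c['range_z']
    p=np.stack([(u-c['cx'])/c['f']*z,(v-c['cy'])/c['f']*z,z],-1)@c['R'].T+c['o']
    p[z==0]=np.nan; return p
E
python3 - <<'E'
from h import *
s=get_state(); print(s)
for n in('scene','side'):
    c=cam(n); cv2.imwrite(f'pics/{n}0.png',c['frame']); print(n,c['o'],c['R'][:,2],c['vfov'])
E
```

```text
pics
{'time': 0.0, 'qpos': array([ 1.09396724e+00,  2.87194930e-01,  1.57817739e+00, -2.24740901e-05,
        1.27857915e+00, -1.50012410e-01]), 'dq': array([-0.00286046,  0.00027898, -0.00112668, -0.00126191, -0.00122343,
        0.0012121 ]), 'joint_efforts': array([ 3.77476608e-04, -4.05993640e+01, -2.92620850e+01, -1.51467088e-04,
        5.88840616e-03,  5.42561196e-06]), 'eef_pos': array([0.21637705, 0.6386899 , 0.22992744]), 'tcp_rot': array([ 1.62678760e-01,  9.86678382e-01, -1.12526987e-03, -3.53396083e-04]), 'contact_force': array([ 0.16628956, -0.30344763,  0.32628234]), 'wrist_torque': array([-0.00277801, -0.00041565, -0.0125275 ]), 'finger_force': 0.0, 'opening': 0.9972281981687049}
scene [ 0.24268442 -0.55051001  0.72166856] [ 0.37360912  0.57279284 -0.72960577] 49.93316019387765
side [0.94362638 0.2903901  0.77517873] [-0.44310983 -0.44090101 -0.78055107] 47.877410990513596
```

View pics/scene0.png

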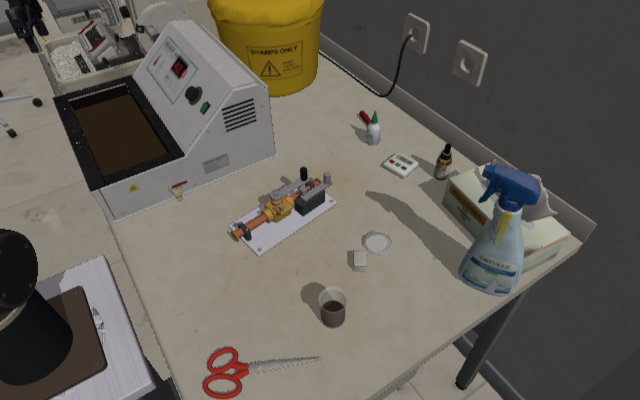

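View pics/side0.png

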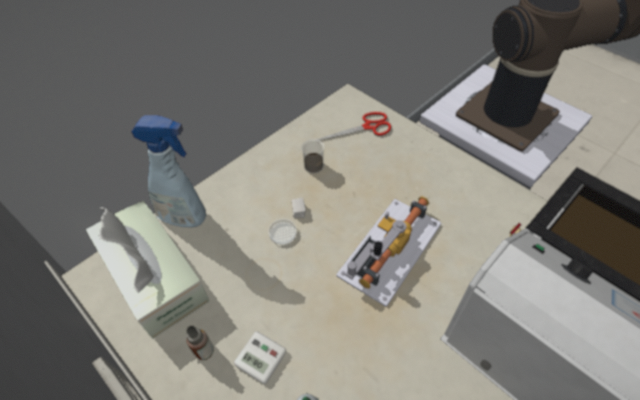

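The scene camera shows the valve at about (283,210), the black grip at about (304,173) and the steel knob at about (327,178). The beaker is at (332,308), the mould at (359,260) and the dish at (377,242). In the side view the valve is at about (390,250).

Run:
```python
from h import *
ims=[]
for n,(x0,x1,y0,y1) in(('scene',(222,346,155,260)),('side',(330,450,190,310))):
    c=cam(n); p=cloud(c); ims.append(cv2.resize(c['frame'][y0:y1,x0:x1],(400,400*(y1-y0)//(x1-x0)),interpolation=cv2.INTER_CUBIC))
    sub=p[y0:y1,x0:x1]; f=c['frame'][y0:y1,x0:x1].astype(int)
    m=(sub[...,2]>.004)
    q=sub[m]; 
    r=cv2.minAreaRect(q[:,:2].astype(np.float32)*1000); print(n,'plate',r)
    for lo,hi in((.066,.078),(.078,.11)):
        k=(sub[...,2]>lo)&(sub[...,2]<hi); print(lo,k.sum(),np.nanmean(sub[k],0),np.nanmin(sub[k],0),np.nanmax(sub[k],0))
h=max(i.shape[0] for i in ims); ims=[cv2.copyMakeBorder(i,0,h-i.shape[0],0,0,0) for i in ims]
cv2.imwrite('pics/crop.png',np.hstack(ims))
```

```text
scene plate ((501.2598571777344, 106.36306762695312), (247.48837280273438, 247.441162109375), 9.502659797668457)
0.066 381 [0.53626997 0.05564788 0.07133835] [0.45806977 0.00435526 0.06611096] [0.63528177 0.22233238 0.07788048]
0.078 89 [0.56880412 0.0498468  0.09196464] [0.46045163 0.03866858 0.07803425] [0.58470906 0.21981574 0.10269581]
side plate ((503.29547119140625, 34.07673645019531), (280.0859680175781, 249.5723419189453), 40.20106506347656)
0.066 465 [0.54900104 0.04585768 0.07258452] [0.49234387 0.00529097 0.06613214] [0.63790047 0.06159903 0.07796633]
0.078 129 [0.57246951 0.05291996 0.09353317] [0.49908637 0.03998687 0.07805349] [0.5879143  0.06056238 0.10596587]
```

View pics/crop.png

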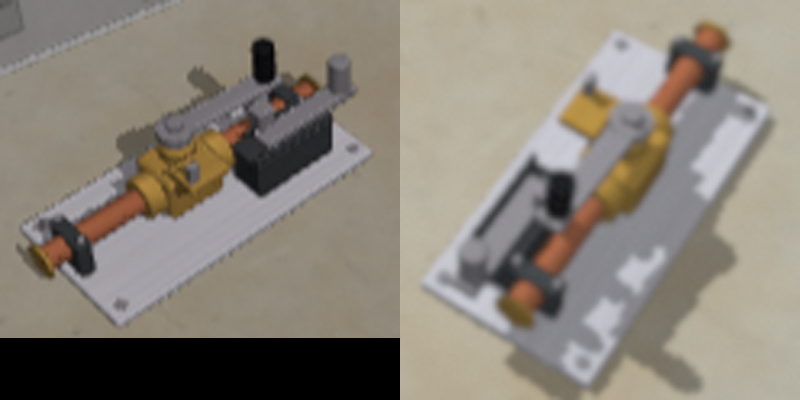

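The crop shows the lever open along the pipe. The grip top is at scene (303.5,169) and side (378,245). The knob top is at scene (327,174) and side (352.5,265). The spindle boss is at scene (277,193) and side (400,224).

Run:
```python
from h import *
sc,sd=cam('scene'),cam('side')
def tri(a,b):
    A=[];B=[];rs=[]
    for c,(u,v) in((sc,a),(sd,b)):
        d=ray(c,u,v);d/=np.linalg.norm(d);P=np.eye(3)-np.outer(d,d);A.append(P);B.append(P@c['o']);rs.append((c['o'],P))
    x=np.linalg.lstsq(np.vstack(A),np.hstack(B),rcond=None)[0]
    return x.round(4),[round(float(np.linalg.norm(P@(x-o))),4) for o,P in rs]
for n,a,b,z in(('grip',(303.5,169),(378,244.6),.102),('knob',(327.4,174.2),(352.5,265),.074),('spin',(276.9,193.4),(399.6,224.5),.076)):
    print(n,tri(a,b),plane(sc,*a,z).round(4),plane(sd,*b,z).round(4))
for c,n in((sc,'scene'),(sd,'side')):
    p=cloud(c); x,y,z=p[...,0],p[...,1],p[...,2]
    hsv=cv2.cvtColor(c['frame'],cv2.COLOR_BGR2HSV)
    m=(z>.0045)&(z<.013)&(x>.35)&(x<.7)&(y>-.05)&(y<.17)
    k=cv2.morphologyEx(m.astype(np.uint8),cv2.MORPH_OPEN,np.ones((2,2)))
    nl,l,st,ce=cv2.connectedComponentsWithStats(k); i=1+np.argmax(st[1:,4])
    print(n,'plate',cv2.minAreaRect(p[l==i][:,:2].astype(np.float32)*1000))
    k=((z>.006)&(z<.09)&(x>.3)&(x<.75)&(y<.02)&(y>-.25)).astype(np.uint8)
    nl,l,st,ce=cv2.connectedComponentsWithStats(k)
    for i in range(1,nl):
        if st[i,4]>20: q=p[l==i];print(n,ce[i].round(),st[i,4],((q.min(0)+q.max(0))/2).round(3),np.ptp(q,0).round(3),q[:,2].max().round(3))
```

```text
grip (array([0.5799, 0.0534, 0.0997]), [0.0004, 0.0004]) [0.5789 0.0508 0.102 ] [0.5808 0.0544 0.102 ]
knob (array([0.6296, 0.0376, 0.0713]), [0.0017, 0.0017]) [0.6292 0.0339 0.074 ] [0.6295 0.0395 0.074 ]
spin (array([0.5055, 0.0444, 0.0748]), [0.0018, 0.0018]) [0.5062 0.0417 0.076 ] [0.5046 0.0458 0.076 ]
scene plate ((521.829345703125, 17.560657501220703), (225.82737731933594, 60.719295501708984), 10.245765686035156)
scene [287. 224.] 1487 [ 0.512 -0.006  0.027] [0.243 0.052 0.043] 0.049
scene [284. 209.] 124 [0.505 0.011 0.061] [0.033 0.018 0.023] 0.072
scene [378. 243.] 140 [ 0.64  -0.143  0.011] [0.058 0.057 0.009] 0.015
scene [359. 260.] 236 [ 0.576 -0.161  0.016] [0.039 0.039 0.018] 0.025
scene [331. 305.] 813 [ 0.466 -0.226  0.036] [0.051 0.048 0.06 ] 0.066
scene [262. 366.] 64 [ 0.315 -0.238  0.007] [0.029 0.023 0.003] 0.009
side plate ((519.34765625, 44.460105895996094), (235.9574432373047, 109.2750244140625), 9.385751724243164)
side [352. 129.] 41 [ 0.322 -0.24   0.008] [0.043 0.019 0.003] 0.009
side [313. 155.] 600 [ 0.465 -0.226  0.037] [0.052 0.047 0.061] 0.067
side [298. 207.] 218 [ 0.579 -0.16   0.016] [0.039 0.042 0.02 ] 0.026
side [379. 229.] 1019 [ 0.524 -0.004  0.04 ] [0.227 0.049 0.068] 0.074
side [281. 230.] 152 [ 0.641 -0.142  0.011] [0.057 0.058 0.009] 0.016
```

Run:
```python
from h import *
for n in('scene','side'):
    c=cam(n);p=cloud(c).reshape(-1,3)
    print(n)
    for x0 in np.arange(.1,1.,.1):
        print(x0.round(1),[ (lambda q: round(float(q.max()),2) if len(q)>3 else None)(p[(p[:,0]>=x0)&(p[:,0]<x0+.1)&(p[:,1]>=y0)&(p[:,1]<y0+.1)][:,2]) for y0 in np.arange(-.2,.8,.1)])
s=get_state(); T=R.from_quat(s['tcp_rot']).as_matrix()
print(T.round(3)); 
for z in(.3,.231,.1): print((T.T@(np.array([.6304,.0327,z])-s['eef_pos'])*1000).round(1))
```

```text
scene
0.1 [0.0, 0.0, 0.0, 0.0, 0.12, 0.12, 0.12, 0.35, 0.36, -0.74]
0.2 [0.01, 0.0, 0.0, 0.0, 0.12, 0.12, 0.12, 0.36, 0.36, 0.32]
0.3 [0.0, 0.0, 0.04, 0.06, 0.13, 0.13, 0.13, 0.13, 0.13, None]
0.4 [0.0, 0.01, 0.08, 0.0, 0.22, 0.22, 0.22, 0.22, 0.22, 0.2]
0.5 [0.02, 0.01, 0.1, 0.0, 0.23, 0.23, 0.23, 0.23, 0.23, 0.21]
0.6 [0.02, 0.01, 0.08, 0.0, 0.2, 0.2, 0.27, 0.28, 0.26, 0.18]
0.7 [0.0, 0.0, 0.01, 0.0, 0.0, 0.0, 0.28, 0.28, None, None]
0.8 [0.09, 0.1, 0.02, 0.1, 0.02, 0.0, 0.27, None, None, None]
0.9 [0.13, 0.27, 0.27, 0.27, 0.27, 0.06, 0.25, 0.22, 0.06, None]
side
0.1 [0.01, 0.01, 0.24, 0.0, 0.12, 0.12, None, None, None, None]
0.2 [0.01, 0.01, 0.0, 0.01, 0.12, 0.12, 0.08, None, None, None]
0.3 [0.0, 0.01, 0.04, 0.05, 0.13, 0.13, 0.13, None, None, None]
0.4 [0.01, 0.01, 0.08, 0.01, 0.22, 0.22, 0.21, None, None, None]
0.5 [0.03, 0.01, 0.11, 0.01, 0.23, 0.23, 0.23, None, None, None]
0.6 [0.02, 0.01, 0.08, 0.01, 0.21, 0.21, 0.21, None, None, None]
0.7 [0.0, 0.0, 0.0, 0.01, 0.01, None, None, None, None, None]
0.8 [0.13, 0.1, 0.02, 0.1, None, None, None, None, None, None]
0.9 [0.13, 0.27, 0.27, None, None, None, None, None, None, None]
[[-0.947  0.321 -0.   ]
 [ 0.321  0.947 -0.   ]
 [ 0.    -0.    -1.   ]]
[-586.6 -441.6  -68.7]
[-5.866e+02 -4.416e+02  3.000e-01]
[-586.6 -441.5  131.3]
```

```bash
python3 -m crank '[[[0,0,-50],0,0],[[0,0,-110],0,0],[[0,0,-110],0,0],[[-40,-30,-110],0,60],[[-80,-60,-110],0,120],[[-120,-90,-110],0,120],[[-160,-120,-110],0,120],[[-200,-150,-110],0,120],[[-240,-180,-110],0,120],[[-280,-210,-110],0,120]]' 30; python3 -m crank '[[[-40,-30,0],8,120],[[-80,-60,0],16,120],[[-120,-90,0],24,120],[[-160,-120,0],32,120],[[-200,-150,0],40,120],[[-240,-180,0],48,120],[[-280,-210,0],56,120],[[-307,-232,0],62,120],[[-307,-232,0],62,120],[[-307,-232,0],62,120]]'
```

```text
time: 1.4
eef_pos: [0.4151, 0.3487, 0.3414]
tcp_rot: [0.163, 0.987, 0.0, 0.0]
contact_force: [-0.4, 0.4, 0.4]
opening: 0.53
finger_force: 0.0
time: 2.4
eef_pos: [0.6307, 0.0316, 0.3407]
tcp_rot: [0.648, 0.762, -0.0, -0.001]
contact_force: [-1.2, 0.2, 0.1]
opening: 0.528
finger_force: 0.0
```

Run:
```python
from h import *
s=get_state(); T=R.from_quat(s['tcp_rot']).as_matrix(); print(s['time'],s['eef_pos'],T.round(3),s['qpos'],s['opening'])
print((T.T@(np.array([.6304,.0327,.15])-s['eef_pos'])*1000).round(1))
```

```text
2.4 [0.63074131 0.03161709 0.34073886] [[-0.161  0.987 -0.001]
 [ 0.987  0.161  0.001]
 [ 0.001 -0.001 -1.   ]] [-1.10561474e-01  1.30925889e-01  1.56072359e+00  4.75707941e-04
  1.45104097e+00 -2.71824080e-01] 0.527836471266783
[  1.    0.  190.7]
```

```bash
python3 -m crank '[[[0,0,50],0,120],[[0,0,100],0,120],[[0,0,150],0,120],[[0,0,190],0,120],[[0,0,220],0,120],[[0,0,220],0,120],[[0,0,220],0,120]]'
python3 - <<'E'
from h import *
for n in('scene','wrist','side'):
    c=cam(n); f=c['frame']
    if n=='scene': f=cv2.resize(f[110:260,222:422],(400,300))
    if n=='side': f=cv2.resize(f[150:300,280:480],(400,300))
    if n=='wrist': f=cv2.resize(f,(400,250)); f=cv2.copyMakeBorder(f,0,50,0,0,0)
    globals()[n]=f
cv2.imwrite('pics/a.png',np.vstack([np.hstack([scene,side]),np.hstack([wrist,wrist*0])]))
E
```

```text
time: 3.1
eef_pos: [0.6305, 0.0334, 0.122]
tcp_rot: [0.647, 0.763, 0.0, -0.0]
contact_force: [-0.1, 0.1, 0.8]
opening: 0.527
finger_force: 0.0
```

View pics/a.png

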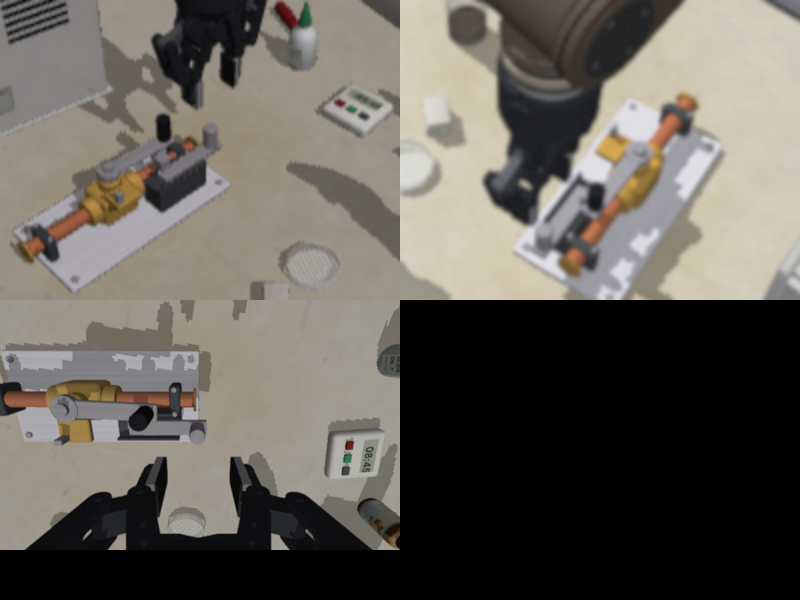

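The wrist view shows the pipe parallel to the image rows, so the yaw is right. The knob top is at about (315,208) full scale, midway between the fingers in the closing direction. Next I check it by ray.

Run:
```python
from h import *
c=cam('wrist'); s=get_state(); T=R.from_quat(s['tcp_rot']).as_matrix()
for n,u,v,z in(('knob',315,208,.074),('spin',102,172,.076),('grip',222,192,.102)):
    P=plane(c,u,v,z); print(n,P.round(4),pt(c,u,v).round(4),(T.T@(P-s['eef_pos'])*1000).round(1))
```

```text
knob [0.6283 0.0412 0.074 ] [0.6282 0.0418 0.0755] [ 9.5 -2.9 50.6]
spin [0.506 0.044 0.076] [0.5075 0.0449 0.0787] [  32.  -123.2   47.9]
grip [0.5796 0.0521 0.102 ] [0.5798 0.0524 0.103 ] [ 28.  -49.   22.3]
```

```bash
python3 -m crank '[[[2,-1,0],0,160],[[2,-1,20],0,160],[[2,-1,35],0,160],[[2,-1,45],0,160],[[2,-1,52],0,160],[[2,-1,59],0,160],[[2,-1,66],0,160],[[2,-1,66],0,160]]'
python3 - <<'E'
from h import *
for n in('scene','wrist','side'):
    c=cam(n); f=c['frame']
    if n=='scene': f=cv2.resize(f[130:220,262:382],(400,300))
    if n=='side': f=cv2.resize(f[200:290,310:430],(400,300))
    if n=='wrist': f=cv2.resize(f,(400,250)); f=cv2.copyMakeBorder(f,0,50,0,0,0)
    globals()[n]=f
cv2.imwrite('pics/b.png',np.vstack([np.hstack([scene,side]),np.hstack([wrist,wrist*0])]))
E
```

```text
time: 4.1
eef_pos: [0.6287, 0.0341, 0.0542]
tcp_rot: [0.648, 0.762, -0.001, -0.001]
contact_force: [-0.0, -0.3, -1.6]
opening: 0.374
finger_force: 0.0
```

View pics/b.png

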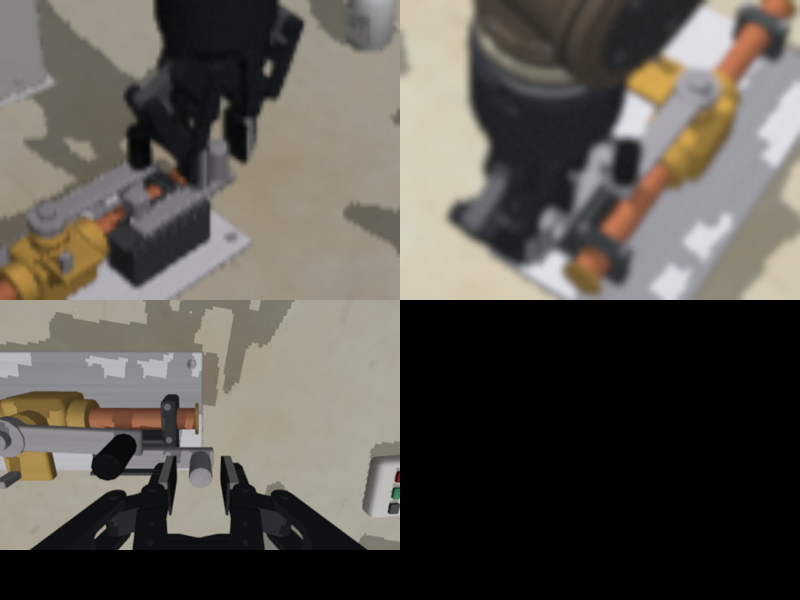

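The knob now stands between the pads, at about (200,468) in the wrist tile. The near finger is clear of the lever grip. Closing on the knob.

```bash
python3 -m crank '[[[0,0,0],0,190],[[0,0,0],0,205],[[0,0,0],0,215],[[0,0,0],0,225],[[0,0,0],0,225],[[0,0,0],0,225]]' 20; python3 -m crank '[[[0,1,0],0,225],[[0,2,0],0,225],[[0,3,0],0,225],[[0,4,0],0,225],[[0,5,0],0,225],[[0,6,0],0,225],[[0,7,0],0,225],[[0,7,0],0,225]]'
```

```text
time: 4.85
eef_pos: [0.6301, 0.034, 0.056]
tcp_rot: [0.648, 0.762, 0.001, 0.001]
contact_force: [1.6, 0.3, 2.3]
opening: 0.177
finger_force: 20.2
time: 5.65
eef_pos: [0.6361, 0.035, 0.0559]
tcp_rot: [0.648, 0.762, -0.0, -0.0]
contact_force: [-1.3, 0.0, 5.2]
opening: 0.174
finger_force: 20.5
```

It moved 6 mm outward with little force, past the 5 mm blocked play. Continuing.

```bash
python3 -m crank '[[[0,2,0],0,225],[[0,4,0],0,225],[[0,6,0],0,225],[[0,6,0],0,225]]'; python3 -m crank '[[[0,2,0],0,225],[[0,4,0],0,225],[[0,6,0],0,225],[[0,7,0],0,225],[[0,8,0],0,225],[[0,8,0],0,225]]'
```

```text
time: 6.05
eef_pos: [0.6422, 0.036, 0.0559]
tcp_rot: [0.648, 0.762, -0.0, -0.0]
contact_force: [-1.1, 0.2, 5.8]
opening: 0.176
finger_force: 20.5
time: 6.65
eef_pos: [0.65, 0.0373, 0.0559]
tcp_rot: [0.648, 0.762, -0.0, -0.0]
contact_force: [-0.7, -1.2, 5.7]
opening: 0.176
finger_force: 20.5
```

```bash
python3 -m crank '[[[0,1,0],0,225],[[0,2,0],0,225],[[0,3,0],0,225],[[0,3,0],0,225]]';  python3 -m crank '[[[0,1,0],0,225],[[0,2,0],0,225],[[0,2,0],0,225]]'
```

```text
time: 7.05
eef_pos: [0.6529, 0.0378, 0.0559]
tcp_rot: [0.648, 0.762, -0.0, -0.0]
contact_force: [-1.6, 0.1, 5.7]
opening: 0.175
finger_force: 20.5
time: 7.35
eef_pos: [0.6541, 0.038, 0.0559]
tcp_rot: [0.647, 0.762, -0.001, -0.001]
contact_force: [-4.6, -0.9, 7.9]
opening: 0.17
finger_force: 20.6
```

The end stop is felt at about 24 mm. Releasing and rising, then checking.

```bash
python3 -m crank '[[[0,-1,0],0,200],[[0,-1,0],0,175],[[0,-1,0],0,150],[[0,-1,0],0,150],[[0,-1,-20],0,150],[[0,-1,-60],0,150],[[0,-1,-100],0,150],[[0,-1,-100],0,120],[[0,-1,-100],0,120]]'
python3 - <<'E'
from h import *
c=cam('wrist'); cv2.imwrite('pics/w2.png',c['frame'])
s=get_state(); T=R.from_quat(s['tcp_rot']).as_matrix(); print(s['eef_pos'],T.round(3))
E
```

```text
time: 8.25
eef_pos: [0.6549, 0.038, 0.157]
tcp_rot: [0.648, 0.762, 0.001, 0.001]
contact_force: [-0.8, 0.2, -0.2]
opening: 0.531
finger_force: 0.0
[0.65370871 0.03812672 0.15487332] [[-0.161  0.987 -0.001]
 [ 0.987  0.161  0.   ]
 [ 0.    -0.001 -1.   ]]
```

View pics/w2.png

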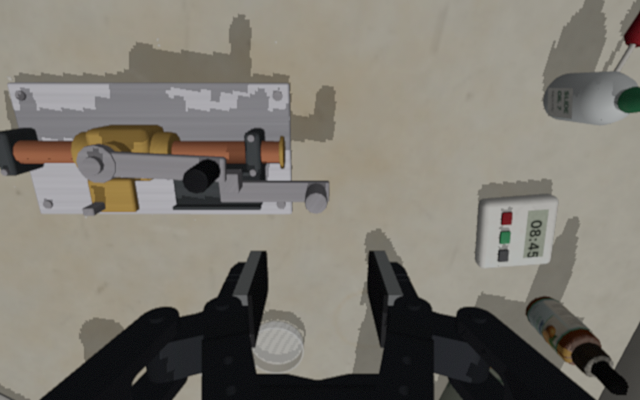

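The wrist view shows the knob at (316,198), displaced outward beyond the plate edge. The lever is at a slight angle, with the spindle at (96,160) and the grip at about (200,175).

Run:
```python
from h import *
c=cam('wrist'); s=get_state(); T=R.from_quat(s['tcp_rot']).as_matrix()
p=cloud(c); loc=(p-s['eef_pos'])@T*1000
u,v=316,198; P=plane(c,u,v,.074); print('knob',P,(T.T@(P-s['eef_pos'])*1000).round(1))
P=plane(c,96,160,.076); print('spin',P,(T.T@(P-s['eef_pos'])*1000).round(1))
m=np.zeros((400,640),bool); m[150:200,175:228]=1
k=m&(p[...,2]>.098)&(p[...,2]<.108); v,u=np.where(k); print(k.sum(),u.mean(),v.mean(),np.median(p[k],0),loc[k].min(0),loc[k].max(0))
for n in('scene','side'):
    c=cam(n);p=cloud(c);k=(p[...,2]>.085)&(p[...,2]<.106)&(abs(p[...,0]-.58)<.03)&(abs(p[...,1]-.055)<.03);print(n,k.sum(),p[k].min(0).round(4),p[k].max(0).round(4))
    k=(p[...,2]>.098)&(p[...,2]<.106)&(abs(p[...,0]-.58)<.03)&(abs(p[...,1]-.055)<.03);print(n,k.sum(),p[k].mean(0))
```

```text
knob [0.65017354 0.04343843 0.074     ] [ 5.6 -1.7 79.6]
spin [0.50501973 0.04663149 0.076     ] [  32.1 -144.5   78. ]
587 197.6405451448041 180.8228279386712 [0.579111   0.05179049 0.10244698] [ 16.73386105 -78.76824837  49.15558447] [ 32.65472343 -63.26228214  55.69674269]
scene 63 [0.5691 0.0428 0.0858] [0.584  0.0602 0.1045]
scene 31 [0.57690788 0.0504489  0.1010369 ]
side 94 [0.5719 0.0453 0.0854] [0.5872 0.0615 0.1046]
side 60 [0.58006414 0.05332127 0.10183135]
```

Grip is at tool offset (25,-71). Turn -84° so the fingers close along the sweep tangent.

```bash
python3 -m crank '[[[5,-15,0],-8,120],[[10,-30,0],-16,120],[[15,-45,0],-25,120],[[20,-60,0],-33,120],[[25,-71,0],-42,120],[[25,-71,0],-50,120],[[25,-71,0],-59,120],[[25,-71,0],-67,120],[[25,-71,0],-76,120],[[25,-71,0],-84,120]]'; python3 -m crank '[[[0,0,0],0,120],[[0,0,0],0,120],[[0,0,20],0,120],[[0,0,35],0,120],[[0,0,50],0,120],[[0,0,60],0,120],[[0,0,70],0,120],[[0,0,74],0,120],[[0,0,74],0,120]]';  python3 - <<'E'
from h import *
ims=[]
for n,(a,b,d,e) in(('scene',(110,230,242,402)),('side',(170,290,310,470))):
    ims.append(cv2.resize(cam(n)['frame'][a:b,d:e],(400,300)))
w=cv2.resize(cam('wrist')['frame'],(400,250));w=cv2.copyMakeBorder(w,0,50,0,0,0)
cv2.imwrite('pics/c.png',np.vstack([np.hstack(ims),np.hstack([w,w*0])]))
s=get_state();print(s['eef_pos'],R.from_quat(s['tcp_rot']).as_matrix().round(3),s['contact_force'])
E
```

```text
time: 9.45
eef_pos: [0.5791, 0.0514, 0.1536]
tcp_rot: [-0.032, 0.999, 0.0, -0.002]
contact_force: [-0.4, -0.6, -0.4]
opening: 0.528
finger_force: 0.0
time: 10.35
eef_pos: [0.5796, 0.0513, 0.0806]
tcp_rot: [-0.029, 1.0, 0.0, -0.001]
contact_force: [-0.7, -0.5, -0.0]
opening: 0.529
finger_force: 0.0
[0.58055544 0.05126451 0.08207658] [[-0.998 -0.057  0.001]
 [-0.057  0.998 -0.   ]
 [-0.001 -0.    -1.   ]] [ 0.46012118  0.86972815 -0.46718441]
```

View pics/c.png

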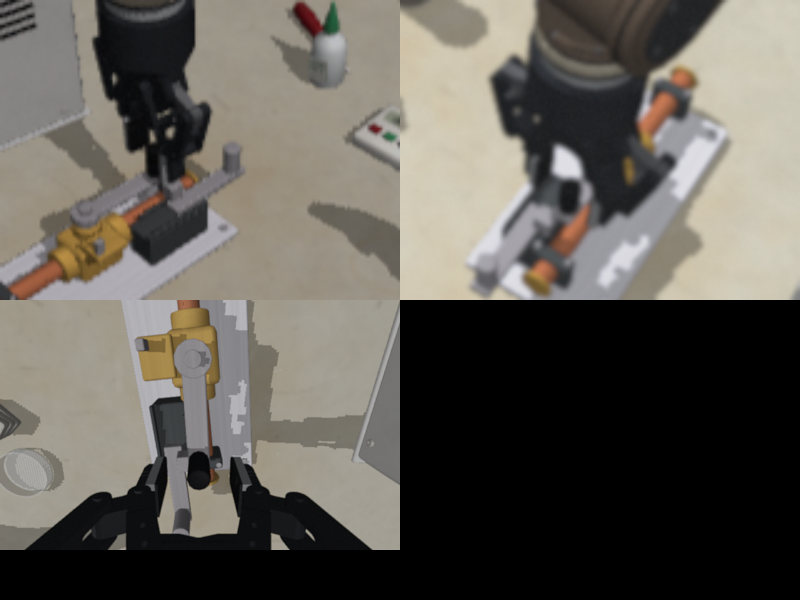

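The grip is centred between the pads, at about (199,470) in the wrist tile. Closing on it and computing the arc rows.

```bash
python3 -m crank '[[[0,0,0],0,160],[[0,0,0],0,190],[[0,0,0],0,205],[[0,0,0],0,215],[[0,0,0],0,225],[[0,0,0],0,225]]' 25
python3 - <<'E'
from h import *
s=get_state();T=R.from_quat(s['tcp_rot']).as_matrix();p=s['eef_pos'];print(p)
S=np.array([.5055,.0445])
d=p[:2]-S; print(np.hypot(*d),np.degrees(np.arctan2(d[1],d[0])))
a0=np.arctan2(p[1]-S[1],p[0]-S[0])
for k in range(0,91,5):
    a=a0-np.radians(k); q=S+.075*np.array([np.cos(a),np.sin(a)])-(S+.075*np.array([np.cos(a0),np.sin(a0)]))
    print(k,(T.T@np.r_[q,0]*1000).round(1)[:2])
E
```

```text
time: 11.1
eef_pos: [0.5802, 0.0514, 0.0818]
tcp_rot: [-0.029, 1.0, 0.0, 0.0]
contact_force: [-0.8, 0.3, 1.9]
opening: 0.174
finger_force: 24.5
[0.58017249 0.05143285 0.08175669]
0.07499363562044428 5.304326930150904
0 [0. 0.]
5 [ 0.1 -6.5]
10 [  0.7 -13.1]
15 [  1.9 -19.5]
20 [  3.6 -25.8]
25 [  5.9 -31.9]
30 [  8.7 -37.8]
35 [ 12.  -43.5]
40 [ 15.8 -48.8]
45 [ 20.1 -53.8]
50 [ 24.7 -58.4]
55 [ 29.8 -62.5]
60 [ 35.2 -66.2]
65 [ 40.9 -69.5]
70 [ 46.8 -72.2]
75 [ 53.  -74.4]
80 [ 59.3 -76. ]
85 [ 65.8 -77.1]
90 [ 72.3 -77.6]
```

```bash
python3 -m crank '[[[0.1,-6.5,0],5,225],[[0.7,-13.1,0],10,225],[[1.9,-19.5,0],15,225],[[1.9,-19.5,0],15,225]]'; python3 -c "
from h import *
s=get_state();print(s['contact_force'],s['wrist_torque'],s['eef_pos'])"
```

```text
time: 11.5
eef_pos: [0.5797, 0.0317, 0.0818]
tcp_rot: [0.102, 0.995, 0.0, 0.001]
contact_force: [0.9, 0.8, 2.0]
opening: 0.175
finger_force: 24.5
[0.8740928  0.7877244  1.98542855] [ 0.19852351 -0.13350376  0.00772025] [0.57971424 0.03169778 0.0817517 ]
```

```bash
python3 -m crank '[[[0.1,-6.5,0],5,225],[[0.7,-13.1,0],10,225],[[1.9,-19.5,0],15,225],[[3.6,-25.8,0],20,225],[[5.9,-31.9,0],25,225],[[8.7,-37.8,0],30,225],[[12,-43.5,0],35,225],[[15.8,-48.8,0],40,225],[[15.8,-48.8,0],40,225]]'; python3 -c "
from h import *
s=get_state();p=s['eef_pos'][:2]-[.5055,.0445];print(np.hypot(*p),np.degrees(np.arctan2(p[1],p[0])))"
```

```text
time: 12.4
eef_pos: [0.5549, -0.0136, 0.0818]
tcp_rot: [0.436, 0.9, 0.0, 0.002]
contact_force: [3.3, -1.3, -0.5]
opening: 0.172
finger_force: 24.4
0.07622491415764772 -49.61417999477074
```

```bash
python3 -m crank '[[[0.3,-6.5,0],5,225],[[1.1,-13.1,0],10,225],[[2.5,-19.5,0],15,225],[[4.4,-25.8,0],20,225],[[6.9,-31.9,0],25,225],[[6.9,-31.9,0],25,225]]'; python3 -m crank '[[[0,-2.6,0],2,225],[[0.2,-5.2,0],4,225],[[0.5,-7.8,0],6,225],[[0.5,-7.8,0],6,225]]'; python3 -c "
from h import *
s=get_state();p=s['eef_pos'][:2]-[.5055,.0445];print(np.hypot(*p),np.degrees(np.arctan2(p[1],p[0])))"
```

```text
time: 13.0
eef_pos: [0.5259, -0.0293, 0.0819]
tcp_rot: [0.62, 0.785, -0.0, 0.003]
contact_force: [3.9, -5.8, -2.4]
opening: 0.174
finger_force: 24.7
time: 13.4
eef_pos: [0.5187, -0.0309, 0.0819]
tcp_rot: [0.659, 0.752, -0.0, 0.004]
contact_force: [5.8, -7.3, -3.1]
opening: 0.175
finger_force: 24.6
0.07656905944570117 -80.09054263286586
```

```bash
python3 -m crank '[[[-1,-1.5,0],1,225],[[-1,-3,0],2,225],[[-1,-3,0],2,225]]'; python3 -m crank '[[[0,-1.5,0],0,225],[[0,-3,0],0,225],[[0,-3,0],0,225]]'
```

```text
time: 13.7
eef_pos: [0.517, -0.0313, 0.0819]
tcp_rot: [0.673, 0.74, 0.002, 0.004]
contact_force: [8.6, -3.2, -4.9]
opening: 0.177
finger_force: 24.6
time: 14.0
eef_pos: [0.5168, -0.0313, 0.0821]
tcp_rot: [0.673, 0.74, 0.005, 0.007]
contact_force: [18.9, -0.4, -12.0]
opening: 0.173
finger_force: 24.5
```

The stop is firm: 19 N with no further motion. Opening and retreating.

```bash
python3 -m crank '[[[0,0,0],0,200],[[0,0,0],0,170],[[0,1,0],0,150],[[0,2,0],0,130],[[0,3,0],0,120],[[0,3,0],0,120],[[0,3,-20],0,120],[[0,3,-60],0,120],[[0,3,-110],0,120],[[0,3,-110],0,120]]'; python3 -m crank '[[[0,0,-40],0,120],[[0,0,-40],0,120],[[0,0,-40],0,120]]'
python3 - <<'E'
from h import *
ims=[]
for n,(a,b,d,e) in(('scene',(140,350,222,422)),('side',(120,330,250,450))):
    c=cam(n);ims.append(cv2.resize(c['frame'][a:b,d:e],(400,420)))
    p=cloud(c); k=(p[...,2]>.08)&(p[...,2]<.106)&(abs(p[...,0]-.52)<.06)&(abs(p[...,1]+.03)<.06);print(n,k.sum(),p[k].mean(0))
    x,y,z=p[...,0],p[...,1],p[...,2];k=((z>.006)&(z<.09)&(x>.3)&(x<.75)&(y<-.1)&(y>-.27)).astype(np.uint8)
    nl,l,st,ce=cv2.connectedComponentsWithStats(k)
    for i in range(1,nl):
        if st[i,4]>20: q=p[l==i];print(n,((q.min(0)+q.max(0))/2).round(3))
cv2.imwrite('pics/d.png',np.hstack(ims))
E
```

```text
time: 15.0
eef_pos: [0.5183, -0.0309, 0.1997]
tcp_rot: [0.674, 0.739, 0.003, 0.007]
contact_force: [0.6, 0.6, 0.8]
opening: 0.527
finger_force: 0.0
time: 15.3
eef_pos: [0.5144, -0.03, 0.2321]
tcp_rot: [0.674, 0.739, 0.001, 0.001]
contact_force: [-0.2, -0.0, 0.3]
opening: 0.527
finger_force: 0.0
scene 87 [ 0.51385781 -0.03353221  0.09501648]
scene [ 0.64  -0.143  0.011]
scene [ 0.577 -0.161  0.015]
scene [ 0.465 -0.228  0.036]
scene [ 0.314 -0.24   0.007]
side 95 [ 0.51951908 -0.02784771  0.09576912]
side [ 0.357 -0.257  0.008]
side [ 0.465 -0.228  0.037]
side [ 0.578 -0.16   0.016]
side [ 0.642 -0.142  0.012]
```

View pics/d.png

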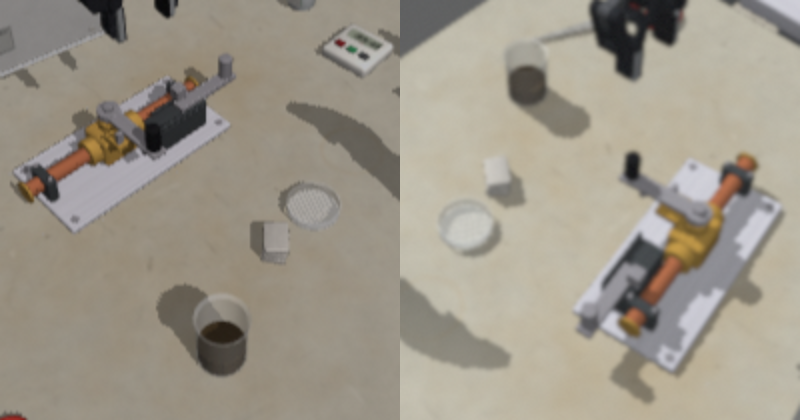

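Both views show the lever across the pipe at its stop, the knob still fully out, and the beaker, moulds and dish where they were. Handing in.

```bash
python3 -c "
from h import *
print(ctrl.sign_off())"
```

```text
the job is handed in; nothing more can be done
None
```

The valve is shut and handed in at about 15.5 s: the catch slid 24 mm outward (away from the spindle) and stayed there, the lever is hard against its shut stop and released, and the beaker, moulds and dish did not move.

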